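Index the endoscope-parts drying carousel

ROBOT

A 6-joint arm with a two-finger parallel gripper is mounted at the origin on the work surface. World frame = base frame: x ahead of the robot, y to its left, z up, the work surface at z = 0. Lengths are in m, angles in degrees, forces in N, time in s.
With the tool pointing down it reaches from about 0.2 to 0.875 m from the base axis. Payload 3.4 kg.
Tool frame: the origin (TCP) lies where the fingers leave the gripper's body, on its centre line; the fingertips stand 97 mm ahead of it and the grasp point (between the pads) lies 78 mm ahead of it; z points along the fingers, y is the direction in which the jaws open and shut (so a half turn about z gives the same grasp; the last joint's range is limited). The gripper opens to 94 mm and grips with 3 to 60 N. Pads are 16 mm wide; open, the fingers measure 119 mm over their backs; the gripper's body (75 mm by 177 mm) begins 78 mm behind the grasp point.
Start: joints at [-73.339, 15.808, 86.224, -0, 77.962, -6.933], TCP at [0.23, -0.527, 0.303] pointing down, gripper open.
Joint ranges: [-165.64, 165.64], [-43.16, 119.46], [12.63, 154.43], [-67.54, 247.53], [6.08, 155.33], [-154.97, 154.97]. Speed limits (degrees/s): [147.25, 147.25, 180, 180, 180, 180].

INTERFACE

Orientations are given as a 3x3 rotation matrix whose columns are the frame's x, y, z axes.
In Python, from station import env gives the robot as it stands. Calls block until the motion is done:
- env.goto(position, orientation): joint-space move of the TCP to a pose.
- env.move_linear(position, rot=None, rate=0.15, contact_N=None): straight line of the TCP; rot=None keeps the orientation; rate is the mean speed in m/s. With contact_N (N) it stops when the force on the tool has changed by that much, and returns True; else False.
- env.move_j(angles): joint-space move.
- env.ungrasp() and env.gripper_close(effort=None): open the fingers fully, or close them until they stop; effort is the grip in N (None keeps the last).
- env.hold(seconds).
- env.solve_ik(position, orientation): joint angles nearest the present ones, or None.
- env.get_state(): the state.
- env.read_camera(name): name is "side" or "top"; returns the picture (480x640x3 uint8, red, green, blue); there is no depth.
- env.camera_info(name): a dict with "camera_matrix" (3x3 intrinsics, pixels), "k1" (the pictures are not rectified: a ray, as slopes to the right and down, at radius r is drawn at 1 + k1 r^2 times it, then the intrinsics apply), "rvec" (rotation vector, rad) and "tvec" (3), from world to camera coordinates, as OpenCV has them. Camera axes: x right, y down, z forward; pixel columns grow to the right and rows downward; lengths in m; the calibration is good to about 2 mm. A picture is of the moment at which its call begins. camera_info takes no time and is no camera call.
A pose or a line that the arm cannot do raises env.Unreachable and nothing moves.
- env.job_done(): hands the job in, once; it reports no verdict.
Trained networks look in the newest picture that a camera, given by its name, has taken for a name from the list of things; names that differ only in an ending like _2 or _b are one class to them, and where a whole thing is asked for, a point or a joint stands for the part that bears it (a point fixed in the world has none). Each returns a list of dicts, best first, with "conf" (0 to 1); they miss things now and then, are a little off and sometimes report something else, mostly with a low value. They report only what shows in the picture. A call takes as long as a camera call.
- env.search_frame(camera, name): "centre" ([column, row] in pixels, amid what is visible of it).
- env.regions_of(camera, name): "pixels" (480x640 bool, what is visible of it) and "centre" ([column, row] in pixels, amid what is visible of it).
The state is a dict: "clock": time; "joint_pos": joint angles; "qd": joint speeds; "effort": joint torques, N m; "eef_pos": TCP position; "ee_rot": TCP orientation; "contact_force": force on the tool from outside, world axes, zero at the start; "moment": the same for the moment, N m; "opening": opening from 0.0 (shut) to 1.0 (fully open).
Only numpy, scipy, OpenCV 4.12 (cv2) and the standard library are available. Lean on these libraries where they do the work, as an engineer would, in place of code of your own. Each camera call takes 0.05 s, during which the arm holds its last target.

TASK

Bring the next part under the air nozzle of the drying carousel: with the fingertips press down the spring plunger in its cup on the turntable, and push the turntable round with it, clockwise seen from above, to the next hole of the fixed ring, one hole only, so that the plunger springs back up and its pin locks there. Then leave it alone: pots and valve stay standing in their nests, nothing is lifted, and the things standing about are not disturbed.

Things in the scene. Friction and masses are not known exactly. Their poses are not given: they have to be found in the camera images.
- plunger_top (a point): Centre of the top of the plunger's head: a steel disc 55 mm across with a flush dark rubber ring, 85 mm from the table's axis, low in an upright aluminium cup fixed on the turntable (60 mm inside, wall 4 mm, rim at z = 85 mm, open above). At rest it lies at z = 79 mm, 6 mm under the rim, and moves straight down. Closed fingertips fit in the cup; pushed sideways against the cup's wall they turn the table.
- pin_tip (a point): Tip of the plunger's upright locking pin (steel, 12 mm thick, round end), 148 mm from the axis, outward of the head on the same radius. It goes up and down with the head. At rest it stands in a hole of the fixed ring, its tip 2 mm above the ring (z = 58 mm).
- plunger (a joint): How far the plunger is pressed down, in m: 0 = up, 0.016 = bottom. Spring: 3.5 N at first, 9 N at 0.012, 11 N at the bottom. From 0.012 the pin is clear below the ring and the table can turn. Let go between holes, the pin rests under the ring (about 0.012); it snaps up to 0 when it reaches a hole and then holds the table.
- turntable (a joint): Turn of the table in rad: 0 at the start, growing clockwise seen from above. The holes lie every 60 degrees, so the next one is at 1.047; the pin has about 2 mm (0.014 rad) of play each way in a hole. Turns with light friction (about 0.2 N m) and stays where it is left.
- table_axis (a point): Centre of the turntable on its top surface (z = 58 mm), a stainless disc 260 mm across; its axis of rotation is vertical. The frame's x axis points from the axis to the plunger and turns with the table. A low steel hub 40 mm across rises 18 mm here.
- next_hole (a point): The hole to turn to: its mouth in the top (z = 56 mm) of the fixed aluminium ring round the turntable (264 to 327 mm across), 148 mm from the axis, 60 degrees clockwise from the plunger's first hole. Six holes, each 16 mm wide along the ring.
- nozzle_tip (a point): Lower end (z about 130 mm) of the fixed air nozzle, over a nest, 120 degrees anticlockwise from the plunger's first hole. Its thin arm comes in from a post outside the ring, up to 185 mm high: keep clear.
- pot0_mid (a point): Loose open stainless pot, 44 mm across, 45 mm tall, standing upright in one of the five nests of the turntable (nests: 6 mm lips 54 mm wide inside, every 60 degrees, 85 mm from the axis). Rides along; not to be lifted. The point is its centre, half-way up (z about 80 mm).
- pot1_mid (a point): Loose open stainless pot, 44 mm across, 45 mm tall, standing upright in one of the five nests of the turntable (nests: 6 mm lips 54 mm wide inside, every 60 degrees, 85 mm from the axis). Rides along; not to be lifted. The point is its centre, half-way up (z about 80 mm).
- pot2_mid (a point): Loose open stainless pot, 44 mm across, 45 mm tall, standing upright in one of the five nests of the turntable (nests: 6 mm lips 54 mm wide inside, every 60 degrees, 85 mm from the axis). Rides along; not to be lifted. The point is its centre, half-way up (z about 80 mm).
- valve_mid (a point): Loose black plastic valve, a spool 36 mm across at the foot and 46 mm tall, standing in another nest of the turntable. Rides along; not to be lifted. The point is its centre, half-way up.
- spray_mid (a point): Bystander: white spray bottle, 80 mm across, 226 mm tall, to the right; the point lies on its axis 90 mm up.
- bowl: Bystander: steel bowl, 130 mm across, 50 mm tall, to the left; origin under its centre.
- brush: Bystander: cleaning brush 200 mm long lying to the left of the carousel; origin under its middle.
- syringe: Bystander: white plastic syringe about 155 mm long lying to the right, nearer the robot than the carousel; origin under the middle of its barrel.
- jar: Bystander: white lidded jar, 64 mm across, 90 mm tall, far left; origin under its centre.

How it is judged (in metres and radians):
On the way, in this order (a step that is already met when the one before it is completed fails the run):
1. the plunger is pressed down until its pin is clear of the first hole, with the table still there (value of joint plunger above 0.0095 m and value of joint turntable between -0.15 and 0.15 rad), for 0.05 s.
2. the table is at the next hole clockwise and the plunger has sprung up into it (value of joint plunger below 0.003 m and value of joint turntable between 1.0122 and 1.0822 rad), for 0.2 s.
At the end, for the whole second after the job is handed in: The turntable is at rest one hole (60 degrees, within 2 degrees) clockwise of its start, the plunger is up to within 3 mm so that its pin locks in that hole, the pots and the valve stand upright in their nests, and no bystander has moved 30 mm (all of step 2 and velocity of joint turntable between -0.02 and 0.02 rad/s and horizontal distance between pot0_mid and table_axis between 0.07 and 0.1 m and height (world z) of each of pot0_mid, pot1_mid, pot2_mid, valve_mid below 0.095 m and angle between each of pot0_mid, pot1_mid, pot2_mid, valve_mid's own z axis and vertical below 0.3 rad and horizontal distance between pot1_mid and table_axis between 0.07 and 0.1 m and horizontal distance between pot2_mid and table_axis between 0.07 and 0.1 m and horizontal distance between valve_mid and table_axis between 0.07 and 0.1 m and distance of each of spray_mid, bowl, brush, syringe, jar from where it was at the start of the episode below 0.03 m); the robot touches nothing.
It fails at once if the table was turned past the next hole by more than 17 degrees (value of joint turntable above 1.3472 rad).
It fails at once if the table was turned anticlockwise by more than 17 degrees (value of joint turntable below -0.3 rad).
It fails at once if a pot or the valve was lifted, tipped or knocked out of its nest (not (horizontal distance between pot0_mid and table_axis between 0.07 and 0.1 m and height (world z) of each of pot0_mid, pot1_mid, pot2_mid, valve_mid below 0.095 m and angle between each of pot0_mid, pot1_mid, pot2_mid, valve_mid's own z axis and vertical below 0.3 rad and horizontal distance between pot1_mid and table_axis between 0.07 and 0.1 m and horizontal distance between pot2_mid and table_axis between 0.07 and 0.1 m and horizontal distance between valve_mid and table_axis between 0.07 and 0.1 m)).
It fails at once if a bystander was moved by 30 mm or lifted (distance of any of spray_mid, bowl, brush, syringe, jar from where it was at the start of the episode above 0.03 m).
It also fails if it takes over 48 s, if anything falls off the work surface, if the arm or the gripper's body presses on something with over 40 N, if the wrist force passes 120 N, or if a joint passes its speed limit or range.

## Working session

There is one attempt and no reset: what is moved stays moved. The work goes in short steps, each a Python script; the robot and the scene stay as the last script left them, time stands still between calls to the robot, and variables do not carry over. Pictures are saved under pics/ and viewed, and the job is handed in when it is done.

```bash
mkdir -p pics; ls; python3 - <<'E'
from station import env
import cv2
for c in("side","top"):
    im=env.read_camera(c); cv2.imwrite(f"pics/{c}0.png",im[:,:,::-1])
    print(c,env.camera_info(c))
    for n in("plunger_top","pin_tip","table_axis","next_hole","nozzle_tip","pot0_mid","valve_mid","spray_mid"):
        print(n,[(([round(float(v)) for v in d["centre"]]),round(d["conf"],2)) for d in env.search_frame(c,n)])
print(env.get_state())
E
```

```text
pics
side {'camera_matrix': array([[574.57653418,   0.        , 319.64234986],
       [  0.        , 574.57653418, 244.20783956],
       [  0.        ,   0.        ,   1.        ]]), 'k1': -0.11117850614124213, 'rvec': array([ 2.182778  , -0.30031146,  0.17361437]), 'tvec': array([-0.47115147,  0.16697322,  1.39654372])}
plunger_top [([322, 268], 0.75)]
pin_tip [([319, 271], 0.79), ([315, 383], 0.69), ([340, 272], 0.22)]
table_axis [([339, 272], 0.7)]
next_hole [([340, 284], 0.95)]
nozzle_tip [([344, 283], 0.82)]
pot0_mid [([376, 249], 0.55), ([348, 242], 0.5)]
valve_mid [([348, 240], 0.64), ([376, 249], 0.55), ([312, 384], 0.39)]
spray_mid [([423, 418], 0.67)]
top {'camera_matrix': array([[500.09368977,   0.        , 307.3680772 ],
       [  0.        , 500.09368977, 240.42271838],
       [  0.        ,   0.        ,   1.        ]]), 'k1': 0.0015093449916206065, 'rvec': array([ 2.14351851, -2.12242972,  0.15111445]), 'tvec': array([-0.00544764,  0.52241887,  1.57851134])}
plunger_top [([325, 252], 0.71), ([185, 299], 0.69), ([334, 210], 0.63)]
pin_tip []
table_axis [([319, 235], 0.9
[... 236 characters left out ...]
48e+01, -6.72902903e-04,
        7.79627632e+01, -6.93335414e+00]), 'qd': array([-0.09578562, -0.00595473, -0.09244153,  0.04471217, -0.02233539,
        0.0005636 ]), 'effort': array([ 3.24293378e-04, -4.04443717e+01, -2.37499058e+01,  7.02847377e-02,
        2.46519683e-02,  2.44207905e-05]), 'eef_pos': array([ 0.23013454, -0.52697559,  0.30273377]), 'ee_rot': array([[ 9.16409611e-01,  4.00241706e-01,  3.76144029e-05],
       [ 4.00241706e-01, -9.16409597e-01, -1.65760616e-04],
       [-3.18741120e-05,  1.66959475e-04, -9.99999986e-01]]), 'contact_force': array([ 0.1260987 , -0.6026656 ,  0.58482686]), 'moment': array([ 0.00741992, -0.03304287,  0.04188645]), 'opening': 0.9993977076805225}
```

View pics/side0.png

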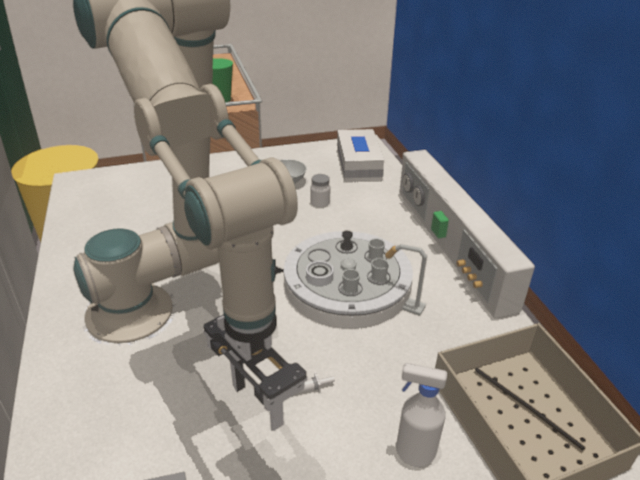

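View pics/top0.png

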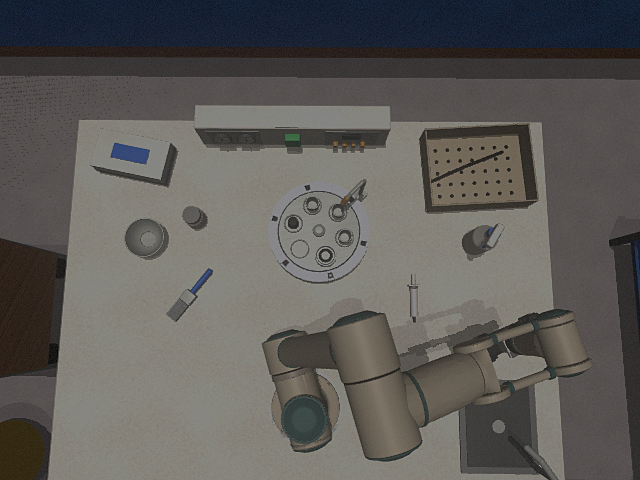

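```bash
python3 - <<'E'
import cv2
a=cv2.imread('pics/top0.png')[165:305,235:405]; cv2.imwrite('pics/topz.png',cv2.resize(a,None,fx=4.5,fy=4.2,interpolation=cv2.INTER_CUBIC))
a=cv2.imread('pics/side0.png')[190:340,240:450]; cv2.imwrite('pics/sidez.png',cv2.resize(a,None,fx=3.8,fy=3.8,interpolation=cv2.INTER_CUBIC))
E
```

```text
(no output)
```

View pics/topz.png

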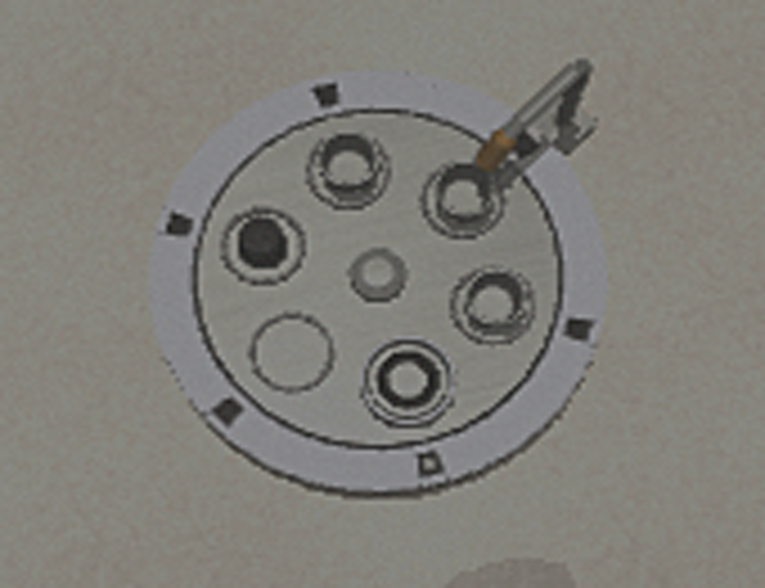

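View pics/sidez.png

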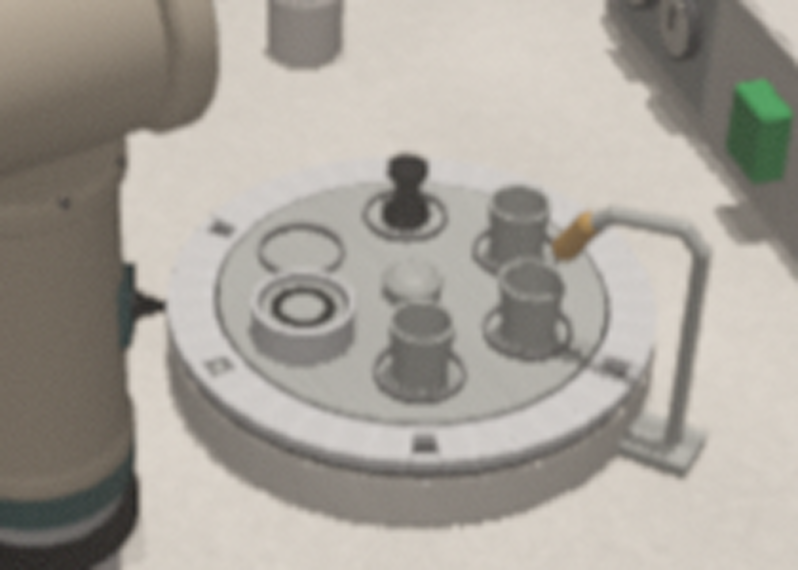

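The plunger's cup sits at 6 o'clock (top picture about 326,255, pin at about 330,275). Clockwise means towards the left, so the next hole is the one at about 286,263. The nozzle is at upper right, 120° anticlockwise, which agrees. Next I'll fit the carousel pose in both views.

```bash
cat > h.py <<'E'
import numpy as np, cv2
from scipy.optimize import least_squares
def proj(ci,P):
    R=cv2.Rodrigues(ci["rvec"])[0]; c=np.atleast_2d(P)@R.T+ci["tvec"]
    s=c[:,:2]/c[:,2:]; s=s*(1+ci["k1"]*(s**2).sum(1,keepdims=True)); K=ci["camera_matrix"]
    return s*[K[0,0],K[1,1]]+K[:2,2]
def onplane(ci,uv,z,x0=(0.5,0)):
    return least_squares(lambda p:(proj(ci,[p[0],p[1],z])-uv).ravel(),x0).x
E
python3 - <<'E'
from station import env
from h import *
T=env.camera_info("top");S=env.camera_info("side")
tz=lambda x,y:np.array([235+(x+.5)/4.5-.5,165+(y+.5)/4.2-.5]); sz=lambda x,y:np.array([240+(x+.5)/3.8-.5,190+(y+.5)/3.8-.5])
def model(p):
    cx,cy,a=p; pt=lambda r,d,z:[cx+r*np.cos(a+np.radians(d)),cy+r*np.sin(a+np.radians(d)),z]
    return pt
# clockwise = negative angle seen from above
obsT=[(148,0,.057,tz(429,464)),(148,-60,.056,tz(228,410)),(148,-120,.056,tz(180,224)),(148,180,.056,tz(327,95)),(148,60,.056,tz(578,328)),(85,0,.079,tz(408,380)),(0,0,.076,tz(378,275))]
obsS=[(148,0,.057,sz(219,366)),(148,-60,.056,sz(222,228)),(148,60,.056,sz(425,443)),(85,0,.079,sz(303,307))]
def res(p,ob):
    pt=model(p); return np.concatenate([(proj(ci,pt(r/1000,d,z))[0]-uv) for ci,o in ob for r,d,z,uv in o])
for ob in([(T,obsT)],[(S,obsS)],[(T,obsT),(S,obsS)]):
    s=least_squares(res,[.5,0,3.0],args=(ob,)); print(s.x,np.degrees(s.x[2]),np.round(s.fun.reshape(-1,2),1).tolist())
print("spray",onplane(T,(479,240),.1)); print("syr",onplane(T,(413,298),.01)); 
pt=model(s.x); print("plunger",pt(.085,0,.079),"next",pt(.148,-60,.056))
c=np.array(s.x[:2]);a=s.x[2]
def pose(th,off,z):
    b=a-th; er=np.array([np.cos(b),np.sin(b)]); et=np.array([np.sin(b),-np.cos(b)]) # clockwise tangent
    p=c+.085*er+off*et
    return p,er,et
for sg in(1,-1):
  for th in(0,.5,1.1):
    p,er,et=pose(th,.016,0); y=np.r_[sg*et,0]; zz=np.array([0,0,-1.]); R=np.c_[np.cross(y,zz),y,zz]
    for z in(.16,.25,.3): print(sg,th,z,np.round(env.solve_ik(np.r_[p,z],R),1))
E
```

```text
[ 0.55254852 -0.03613209  3.39678721] 194.62157095558226 [[0.1, -0.0], [-0.0, 0.1], [-0.1, 0.3], [0.1, -0.0], [0.0, 0.3], [-0.0, -0.0], [-0.0, -0.7]]
[ 0.55404595 -0.03656559  3.40174982] 194.9059075652739 [[-0.1, -0.3], [-0.1, 0.2], [0.0, 0.1], [0.1, 0.1]]
[ 0.55334308 -0.03630875  3.40045319] 194.83161627335872 [[0.3, -0.3], [0.1, 0.0], [-0.1, 0.2], [0.0, -0.2], [0.1, -0.1], [0.1, -0.3], [0.0, -0.9], [-0.4, -0.4], [-0.3, 0.2], [-0.4, 0.0], [-0.2, 0.1]]
spray [ 0.51912314 -0.53385909]
syr [ 0.34193006 -0.34329172]
plunger [np.float64(0.4711750814721024), np.float64(-0.05806698783821146), 0.079] next [np.float64(0.4489992795156018), np.float64(0.06865015310012432), 0.056]
1 0 0.16 [ -13.7   14.4  111.1   -0.    54.5 -118.6]
1 0 0.25 [ -13.7    8.9  103.4   -0.    67.7 -118.6]
1 0 0.3 [ -13.7    6.7   98.6   -0.    74.7 -118.6]
1 0.5 0.16 [ -8.5  14.8 110.5  -0.   54.7 -84.6]
1 0.5 0.25 [ -8.5   9.4 102.8  -0.   67.8 -84.6]
1 0.5 0.3 [ -8.5   7.2  98.   -0.   74.8 -84.6]
1 1.1 0.16 [ -3.6  17.5 106.3  -0.   56.2 -45.4]
1 1.1 0.25 [ -3.6  12.3  98.9  -0.   68.8 -45.4]
1 1.1 0.3 [ -3.6  10.3  94.1  -0.   75.6 -45.4]
-1 0 0.16 [-13.7  14.4 111.1  -0.   54.5  61.4]
-1 0 0.25 [-13.7   8.9 103.4  -0.   67.7  61.4]
-1 0 0.3 [-13.7   6.7  98.6  -0.   74.7  61.4]
-1 0.5 0.16 [ -8.5  14.8 110.5  -0.   54.7  95.4]
-1 0.5 0.25 [ -8.5   9.4 102.8  -0.   67.8  95.4]
-1 0.5 0.3 [-8.5  7.2 98.  -0.  74.8 95.4]
-1 1.1 0.16 [ -3.6  17.5 106.3  -0.   56.2 134.6]
-1 1.1 0.25 [ -3.6  12.3  98.9  -0.   68.8 134.6]
-1 1.1 0.3 [ -3.6  10.3  94.1  -0.   75.6 134.6]
```

```bash
cat >> h.py <<'E'
C=np.array([.5533,-.0363]); A=3.3995
def pose(th,off,tipz):
    b=A-th; er=np.array([np.cos(b),np.sin(b)]); et=np.array([np.sin(b),-np.cos(b)])
    p=C+.085*er+off*et; y=np.r_[et,0]; zz=np.array([0,0,-1.])
    return np.r_[p,tipz+.097],np.c_[np.cross(y,zz),y,zz]
def show(env,s):
    t=env.get_state(); print(s,round(t["clock"],2),"tip",np.round(t["eef_pos"]-[0,0,.097],4),"F",np.round(t["contact_force"],1),"M",np.round(t["moment"],2),"op",round(t["opening"],3))
E
python3 - <<'E'
from station import env
from h import *
env.gripper_close(10); show(env,"closed")
env.goto(*pose(0,.008,.15)); show(env,"above")
p,R=pose(0,.008,.100); env.move_linear(p,R,rate=.1); show(env,"z100")
for c in("side","top"):
    cv2.imwrite(f"pics/{c}1.png",env.read_camera(c)[:,:,::-1])
a=cv2.imread('pics/side1.png')[170:340,220:440]; cv2.imwrite('pics/side1z.png',cv2.resize(a,None,fx=3.5,fy=3.5,interpolation=cv2.INTER_CUBIC))
E
```

```text
closed 2.32 tip [ 0.2301 -0.527   0.2057] F [0.7 0.1 0.1] M [ 0.04 -0.01 -0.03] op 0.003
above 4.25 tip [ 0.4693 -0.0508  0.1501] F [-0.1  0.5 -0.2] M [ 0.07 -0.13  0.03] op 0.005
z100 4.9 tip [ 0.4694 -0.0506  0.1002] F [0.1 0.1 0.5] M [ 0.05 -0.1  -0.05] op 0.005
```

View pics/side1z.png

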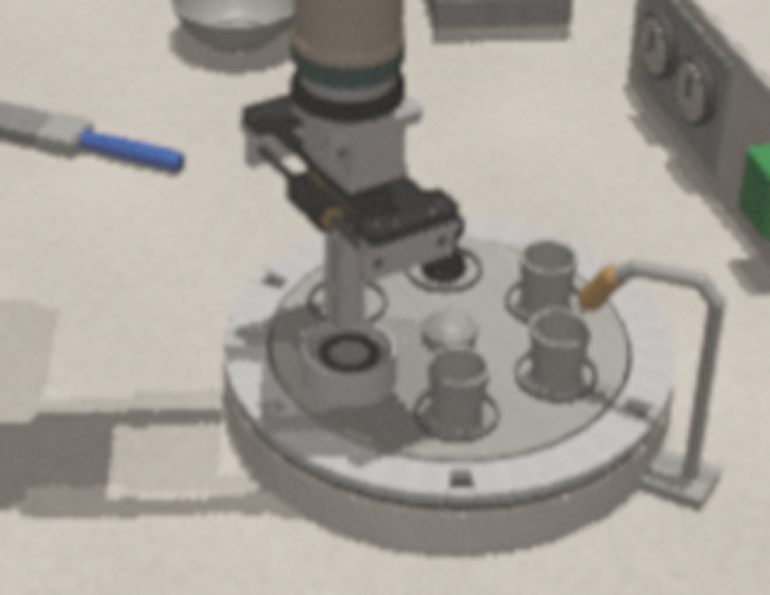

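The fingertips (zoomed about 347,322) hang just above the cup at (348,352), clear of the pots and nozzle. Now press, watching for contact.

```bash
python3 - <<'E'
from station import env
from h import *
S=env.camera_info("side")
print("exp tip px zoom",(proj(S,[.4694,-.0506,.1002])[0]-[220,170])*3.5)
p,R=pose(0,.008,.070); print(env.move_linear(p,R,rate=.03,contact_N=2.5)); show(env,"contact")
E
```

```text
exp tip px zoom [342.0409183  321.95647197]
True
contact 5.73 tip [ 0.4689 -0.0502  0.0769] F [-1.6 -0.1  4.1] M [ 0.06 -0.22  0.01] op 0.005
```

Contact came at tip z of about 77–79 mm with the expected 4 N, so the tips are on the head. Now press to about 14.5 mm.

```bash
python3 - <<'E'
from station import env
from h import *
p,R=pose(0,.008,.0645); print(env.move_linear(p,R,rate=.03,contact_N=25)); env.hold(.2); show(env,"pressed")
E
```

```text
False
pressed 6.51 tip [ 0.4689 -0.0502  0.0651] F [-1.2  0.4  9.1] M [0.16 0.25 0.01] op 0.003
```

```bash
python3 - <<'E'
from station import env
from h import *
for th,off in((0,.016),(.1,.0165),(.2,.0165),(.3,.0165)):
    p,R=pose(th,off,.0638); r=env.move_linear(p,R,rate=.04,contact_N=25); show(env,(th,r))
    if r: break
for c in("side","top"):
    cv2.imwrite(f"pics/{c}2.png",env.read_camera(c)[:,:,::-1])
a=cv2.imread('pics/side2.png')[170:340,220:440]; cv2.imwrite('pics/side2z.png',cv2.resize(a,None,fx=3.5,fy=3.5,interpolation=cv2.INTER_CUBIC))
a=cv2.imread('pics/top2.png')[165:305,235:405]; cv2.imwrite('pics/top2z.png',cv2.resize(a,None,fx=4.5,fy=4.2,interpolation=cv2.INTER_CUBIC))
E
```

```text
(0, False) 6.86 tip [ 0.4679 -0.0427  0.0648] F [-0.1  0.3  8.6] M [ 0.12 -0.07  0.03] op 0.002
(0.1, False) 7.23 tip [ 0.4678 -0.0334  0.0648] F [-1.1  0.7  9.4] M [ 0.12 -0.11 -0.04] op 0.002
(0.2, False) 7.6 tip [ 0.4687 -0.0248  0.0648] F [0.5 0.4 9. ] M [ 0.15 -0.16  0.02] op 0.007
(0.3, False) 7.97 tip [ 0.4703 -0.0162  0.0649] F [-0.4  1.1  8.3] M [ 0.18 -0.16 -0.06] op 0.004
```

View pics/side2z.png

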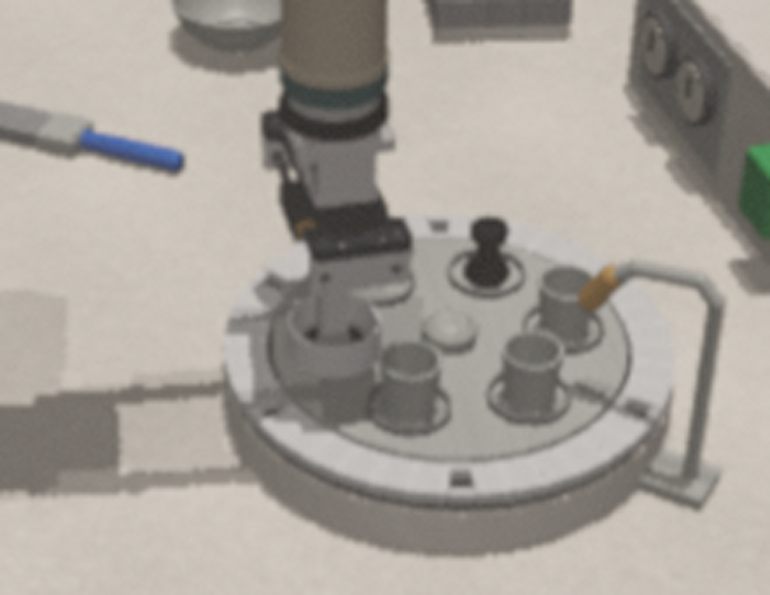

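View pics/top2z.png

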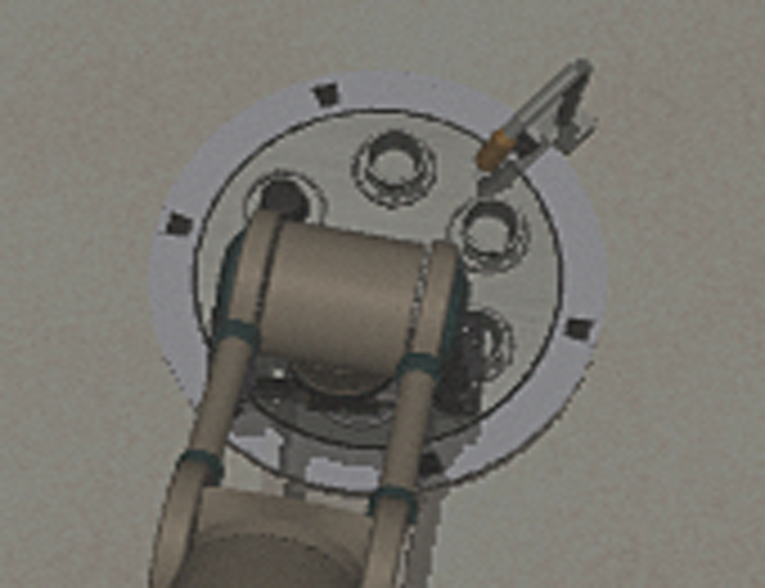

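The table turns: the cup and the pots ride along, and the first hole is now empty. Next I'll continue to about 0.85 rad, then ease off so the pin rests under the ring, and push slowly until it locks.

```bash
python3 - <<'E'
from station import env
from h import *
for th in(.4,.5,.6,.7,.8,.88):
    p,R=pose(th,.0165,.0638); r=env.move_linear(p,R,rate=.04,contact_N=25); show(env,(th,r))
    if r: break
else:
    p,R=pose(.88,.0165,.0815); env.move_linear(p,R,rate=.06); show(env,"eased")
for c in("side","top"):
    cv2.imwrite(f"pics/{c}3.png",env.read_camera(c)[:,:,::-1])
a=cv2.imread('pics/side3.png')[170:340,220:440]; cv2.imwrite('pics/side3z.png',cv2.resize(a,None,fx=3.5,fy=3.5,interpolation=cv2.INTER_CUBIC))
E
```

```text
(0.4, False) 8.43 tip [ 0.4729 -0.0079  0.0649] F [ 0.3 -0.7  8.8] M [ 0.14 -0.22 -0.11] op 0.007
(0.5, False) 8.8 tip [4.763e-01 1.000e-04 6.490e-02] F [1.1 0.1 9. ] M [ 0.03 -0.24 -0.06] op 0.009
(0.6, False) 9.17 tip [0.4804 0.0077 0.065 ] F [-0.1 -0.8  8.3] M [ 0.04 -0.24  0.01] op 0.007
(0.7, False) 9.53 tip [0.4853 0.0148 0.065 ] F [1.2 0.  8.5] M [ 0.03 -0.32  0.01] op 0.005
(0.8, False) 9.9 tip [0.4908 0.0215 0.0651] F [ 0.5 -1.4  8.5] M [-0.05 -0.26 -0.02] op 0.005
(0.88, False) 10.22 tip [0.4956 0.0263 0.065 ] F [ 0.8 -1.   8.6] M [-0.15 -0.24 -0.02] op 0.006
eased 10.67 tip [0.4934 0.0267 0.0813] F [-0.8 -0.2 -0.4] M [ 0.04 -0.1  -0.02] op 0.006
```

View pics/side3z.png

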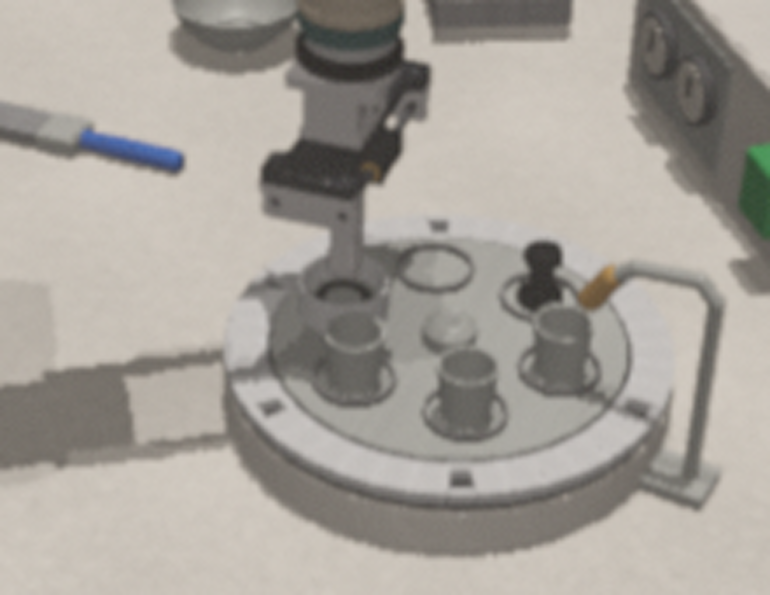

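Force is zero, the tips are still 4 mm inside the cup rim, and the head stays low under the ring. Now a slow push until the pin locks.

```bash
python3 - <<'E'
from station import env
from h import *
for th in np.arange(.91,1.13,.03):
    p,R=pose(th,.0165,.0813); r=env.move_linear(p,R,rate=.02,contact_N=15); 
    s=env.get_state(); et=-pose(th,0,0)[1][:2,1]
    print("t",round(float(s["contact_force"][:2]@et),1)); show(env,(round(th,2),r))
    if r: break
for c in("side","top"):
    cv2.imwrite(f"pics/{c}4.png",env.read_camera(c)[:,:,::-1])
a=cv2.imread('pics/side4.png')[170:340,220:440]; cv2.imwrite('pics/side4z.png',cv2.resize(a,None,fx=3.5,fy=3.5,interpolation=cv2.INTER_CUBIC))
E
```

```text
t 0.8
(np.float64(0.91), False) 11.05 tip [0.4955 0.0284 0.0809] F [-0.6 -0.5 -0.5] M [-0.01 -0.13  0.01] op 0.004
t 0.4
(np.float64(0.94), False) 11.33 tip [0.4977 0.0301 0.0812] F [-0.3 -0.2 -0.5] M [-0.   -0.12  0.02] op 0.003
t 0.3
(np.float64(0.97), False) 11.62 tip [0.4997 0.0317 0.0813] F [ 0.4 -0.7  0.1] M [ 0.02 -0.1  -0.02] op 0.005
t -0.5
(np.float64(1.0), False) 11.9 tip [0.5017 0.0333 0.0813] F [ 0.2  0.6 -0.3] M [ 0.04 -0.13  0.04] op 0.004
t 0.4
(np.float64(1.03), False) 12.18 tip [0.5037 0.0347 0.0813] F [-0.2 -0.4  0.1] M [-0.05 -0.09  0.02] op 0.003
t 5.7
(np.float64(1.06), False) 12.47 tip [0.5043 0.0354 0.081 ] F [-4.6 -3.5  3.2] M [-0.64  0.62  0.03] op 0.009
t 8.6
(np.float64(1.09), False) 12.75 tip [0.5054 0.0363 0.0809] F [-6.2 -6.   3.9] M [-0.97  1.    0.07] op 0.001
t 1.4
(np.float64(1.12), False) 13.03 tip [0.5104 0.0389 0.0813] F [-0.7 -1.3 -0.1] M [-0.23  0.15  0.05] op 0.006
```

View pics/side4z.png

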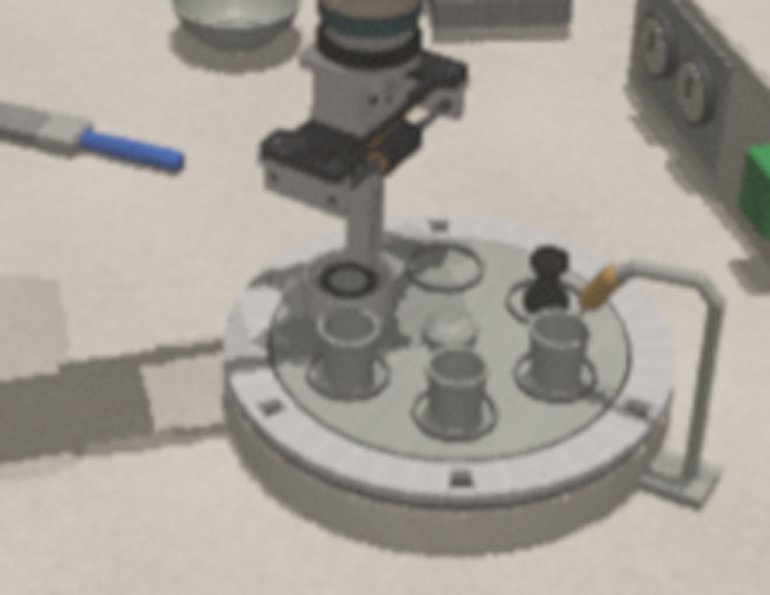

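The head now looks high in the cup (about 348,280) and the push force has dropped, so the pin has probably snapped in. I'll back off the wall, lift and measure.

```bash
python3 - <<'E'
from station import env
from h import *
p,R=pose(1.10,.010,.0815); env.move_linear(p,R,rate=.04); show(env,"back")
p,R=pose(1.10,.010,.17); env.move_linear(p,R,rate=.1)
p2=p+np.array([-.15,-.0,.06]); env.move_linear(p2,R,rate=.2); show(env,"away")
for c in("side","top"):
    cv2.imwrite(f"pics/{c}5.png",env.read_camera(c)[:,:,::-1])
a=cv2.imread('pics/side5.png')[190:340,240:450]; cv2.imwrite('pics/side5z.png',cv2.resize(a,None,fx=3.8,fy=3.8,interpolation=cv2.INTER_CUBIC))
a=cv2.imread('pics/top5.png')[165:305,235:405]; cv2.imwrite('pics/top5z.png',cv2.resize(a,None,fx=4.5,fy=4.2,interpolation=cv2.INTER_CUBIC))
E
```

```text
back 13.49 tip [0.5042 0.0337 0.0816] F [ 0.7  0.1 -0.2] M [ 0.02 -0.1   0.01] op 0.004
away 15.48 tip [0.3548 0.0337 0.2298] F [0.6 1.  0.4] M [ 0.03 -0.19 -0.  ] op 0.007
```

View pics/side5z.png

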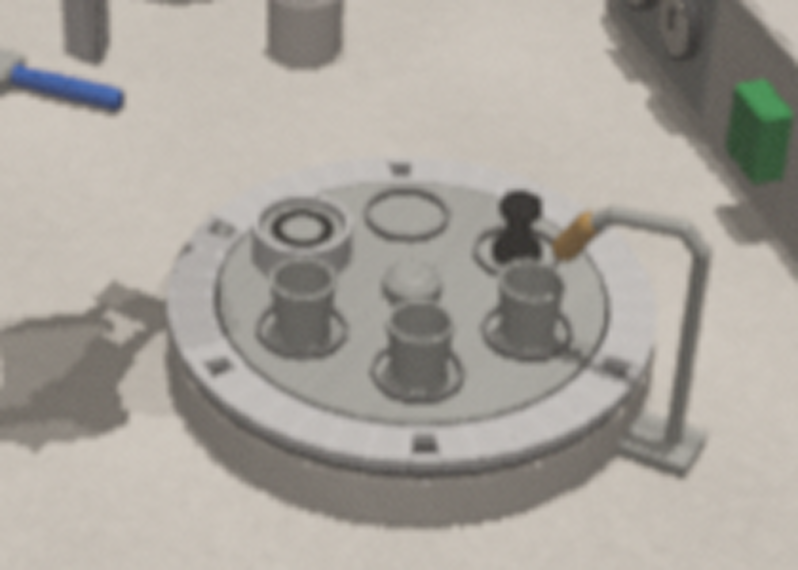

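View pics/top5z.png

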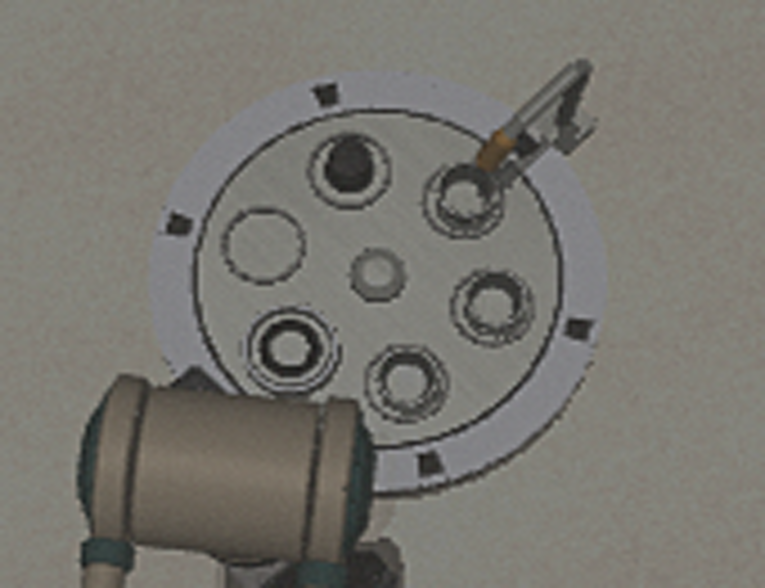

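The nests and pots sit at the same pixels as the nests did before, and the next hole (side zoom about 222,228) now shows the pale pin in it. One numeric check of angle and head height, then hand in.

```bash
python3 - <<'E'
from station import env
from h import *
S=env.camera_info("side");T=env.camera_info("top")
d=A-1.0472
for z in(.079,.067):
    P=[C[0]+.085*np.cos(d),C[1]+.085*np.sin(d),z]
    print(z,"side zoom",(proj(S,P)[0]-[240,190])*3.8,"top zoom",(proj(T,P)[0]-[235,165])*[4.5,4.2])
s0=cv2.imread('pics/side0.png');s5=cv2.imread('pics/side5.png')
print("head seen side (302,229), top (291,349)")
x=onplane(T,np.array([235+291.5/4.5-.5,165+349.5/4.2-.5]),.079); print("turn",A-np.arctan2(*(x-C)[::-1])%(2*np.pi), np.linalg.norm(x-C))
x=onplane(S,np.array([240+302.5/3.8-.5,190+229/3.8-.5]),.079); print("turn side",A-np.arctan2(*(x-C)[::-1])%(2*np.pi),np.linalg.norm(x-C))
a=s0[215:290,270:345];b=s5[215:290,270:345]
f=lambda i:cv2.resize(i,None,fx=5,fy=5,interpolation=cv2.INTER_CUBIC)
cv2.imwrite('pics/cmp.png',np.hstack([f(a),f(b)]))
E
```

```text
0.079 side zoom [298.78218387 227.71217116] top zoom [289.74270878 346.75085563]
0.067 side zoom [298.53981114 241.83689067] top zoom [290.25290182 348.99982298]
head seen side (302,229), top (291,349)
turn 1.0458785205442749 0.08558967839974112
turn side 1.0618383256908008 0.08428271734284348
```

View pics/cmp.png

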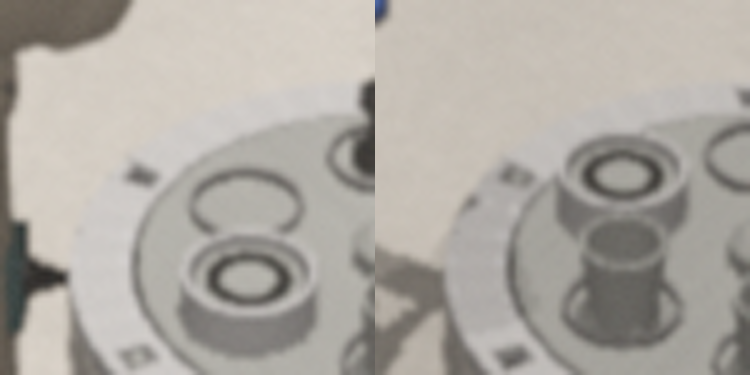

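The head is up, matching z = 79 mm. The measured turn is about 1.046–1.06 rad, and the pin shows in the hole as it did at the start. Handing in.

```bash
python3 - <<'E'
from station import env
env.job_done(); print(env.get_state()["clock"])
E
```

```text
the job is handed in; nothing more can be done
the job is handed in; nothing more can be done
```

The turntable is one hole clockwise of its start, and the plunger is back up with its pin in the next hole. I handed the job in after about 16 s on the robot's clock; it reports no verdict.

**What I did:** With closed fingertips I pressed the plunger down about 14 mm (about 9 N) and turned the table by pushing the cup to about 0.88 rad. I then eased off so the pin ran under the ring, and pushed slowly on the cup wall until it snapped into the hole. After that I backed off and lifted the arm clear.

**Last checks:**
- **Turn:** The top camera gives 1.046 rad and the side camera 1.062 rad. They differ by 0.016 rad, but both are within tolerance.
- **Plunger:** The head is at its rest height (about 79 mm), and the pin shows in the new hole as it did in the first one at the start.
- **Pots and valve:** The pots and the valve stand upright in their nests.
- **Other objects:** The arm stayed clear of the things standing about, but I did not measure their positions again.
- **Forces:** The push peaked at about 9 N sideways just before the table slipped on into the hole.

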